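# Stack the lunch tins in their stand

## Task

Pack the lunch set into the stand with the four corner angles: the deep tin in first, then the shallow tray with the divider on top of it, then the lid, each lowered in (not dropped) and lying flat and square between the corners. Let go of everything, and leave the loaf, the jar and the mug where they are.

Things in the scene. Friction and masses are not known exactly. Their poses are not given: they have to be found in the camera images.
- stand_floor (a point): Centre of the pocket floor of the fixed stand, on its 200 x 100 mm wooden base, 10 mm above the bench. x along the pocket, y across, z up. Pocket 167 x 67 mm (3.5 mm play each side) between four dark steel corner angles, legs 22 mm, thickness 4 mm, rising 82 mm above this point plus a 12 mm outward flare. Between the corners the sides are open: 125 mm wide on the long sides.
- tin_mid (a point): Centre of the deep steel tin, an open box 160 mm long (x), 60 mm wide (y), 45 mm high, with a flat rim turned 10 mm inwards; point 22.5 mm above its underside. Loose on the bench, mouth up; about 0.25 kg. Seated at the bottom of the stack, this point is 22.5 mm above the pocket floor. A half turn makes no difference.
- tray_mid (a point): Centre of the shallow steel tray, an open box 160 mm long (x), 60 mm wide (y), 30 mm high, with the same rim and a divider across its middle; point 15 mm above its underside. Loose on the bench, mouth up; about 0.2 kg. Seated on the tin's rim, this point is 60 mm above the pocket floor. A half turn makes no difference.
- lid_bar (a point): Centre of the bar handle of the steel lid. Plate 160 mm long (x), 60 mm wide (y), 8 mm thick; wooden bar 80 mm along x, 16 mm along y, 20 mm high, on two feet, its centre 34 mm above the plate's underside (16 mm gap below the bar). Loose on the bench, bar up; about 0.22 kg. Seated on the tray, this point is 109 mm above the pocket floor. Half turn no difference.
- loaf: Bystander: bread loaf 100 x 190 x 75 mm on a cutting board at the far side of the bench; origin at the centre of its underside. Leave it alone.
- jar: Bystander: closed glass jar, 80 mm across, 90 mm high, at the far side; origin at the centre of its underside. Leave it alone.
- mug: Bystander: white mug, 80 mm across, 90 mm high, at the far side; origin at the centre of its underside. Leave it alone.
Not all that is in view belongs to the job. What is shaped like the part that bears tray_mid but black or blue is not meant.

How it is judged:
By the outcome, as a careful person would: the job done as asked, in the order asked, and still so for the second after the job is handed in, with the robot touching nothing.
It also fails if it takes over 72 s, if anything falls off the work surface, if the arm or the gripper's body presses on something with over 40 N, if the wrist force passes 120 N, or if a joint passes its speed limit or range.

## Robot

A 6-joint arm with a two-finger parallel gripper is mounted at the origin on the work surface. World frame = base frame: x ahead of the robot, y to its left, z up, the work surface at z = 0. Lengths are in m, angles in rad, forces in N, time in s.
With the tool pointing down it reaches from about 0.35 to 0.975 m from the base axis. Payload 4.9 kg.
Tool frame: the origin (TCP) lies midway between the tips of the shut fingers; the grasp point (between the pads) lies 19 mm behind it (manip.hold_point_z is the distance from the TCP to the grasp point, in m); z points along the fingers, y is the line along which they close (so a half turn about z gives the same grasp; the last joint's range is limited). The gripper opens to 85 mm and grips with 20 to 120 N. Pads are 22 mm wide; open, the fingers measure 114 mm over their backs; the gripper's body (76 mm by 85 mm) begins 54 mm behind the grasp point. The pads swing forward as they close: fully open they stand 13 mm farther back than shut.
Start: joints at [-1.318, 0.053, 1.613, -0, 1.476, -0.119], TCP at [0.227, -0.582, 0.231] pointing down, gripper open.
Joint ranges: [-3.01, 3.01], [-1.01, 2.22], [0.06, 2.58], [-1.02, 4.17], [0.09, 2.62], [-3.14, 3.14]. Speed limits (rad/s): [2.57, 2.57, 3.14, 3.14, 3.14, 3.14].

## Interface

Orientations are given as a unit quaternion [w, x, y, z].
In Python, from plant import manip gives the robot as it stands. The module is installed in compiled form; this text tells all that it offers.
- The arm moves only by the shell command python3 -m jog 'ROWS' [OPENING]. ROWS is JSON, one flat list of numbers, 6 for each row, row after row: the shift along the tool's x, y, z in units of 0.1 m (1.0 is 0.1 m), then the turn, a rotation vector about the tool's x, y, z in units of 180 degrees (1.0 is 180 degrees). A call has 1 to 8 rows; each row is the pose to reach, as a shift and turn from the pose commanded when the call began, along the tool's axes at that moment, turning the shorter way round; what a row does not reach only later rows make up. A row lasts 1/8 s, in which the tool goes at most 62.5 mm and 10.7 degrees, less where a joint would pass 70% of its speed; a pose out of reach is approached as far as the arm can. A call with a number of a shift or a turn outside -1 to 1 is refused whole. A call with a gripper value outside its range is refused whole. OPENING is the finger opening in mm, from 0 to 85.4, set as the call begins (- or left out, the last holds). The fingers move at their own pace and stop on an object; the grip force is fixed at half the most. Time passes only in rows, so rows that repeat a pose let the fingers close. It gives the time, the measured TCP pose, the force, the opening and the grip force at its end, in the units of the state.
- manip.state(): the state, without advancing time (a new reading comes with each control period).
- manip.grab_frame(name): name is "scene" or "top" or "wrist"; returns a dict with "img" (420x560x3 uint8, blue, green, red), "z_map" (420x560 float32, m along the optical axis (not along the pixel's ray), 0 where there is no reading), "fx", "fy", "cx", "cy" (pixels), "xyz" and "attitude" of the camera in the world; the wrist camera has in their place "T_tool_cam" (4x4, takes a point from camera to tool coordinates, whose origin is the TCP and whose axes are the flange's). Camera axes: x right, y up, looking along -z (the intrinsics and any distortion apply to the point x, -y, -z); pixel columns grow to the right and rows downward; lengths in m; the calibration is good to about 2 mm. A picture is of the moment at which its call begins: read the wrist's pose just before it.
- manip.job_done(): hands the job in; it is judged then, once.
The state is a dict: "time": time; "joint_pos": joint angles; "joint_vel": joint speeds; "joint_efforts": joint torques, N m; "tool_pos": TCP position; "tool_rot": TCP orientation; "contact_force": force on the tool from outside, world axes, zero at the start; "ft_torque": the same for the moment, N m; "gripper_width": opening from 0.0 (shut) to 1.0 (fully open); "grasp_force": force on a finger pad.
Only numpy, scipy, OpenCV 4.12 (cv2) and the standard library are available. Lean on these libraries where they do the work, as an engineer would, in place of code of your own. Each camera call takes 0.05 s, during which the arm holds its last target. There are 200 camera calls.

## Working session

There is one attempt and no reset: what is moved stays moved. The work goes in short steps, Python scripts to look and compute and a shell command to move; the robot and the scene stay as the last step left them, time stands still between calls to the robot, and variables do not carry over. Pictures are saved under pics/ and viewed, at most 10 in all, crops included, and the job is handed in when it is done.

```bash
mkdir -p pics; cat > h.py <<'E'
import numpy as np, cv2
from scipy.spatial.transform import Rotation as R
from plant import manip
def rot(q): return R.from_quat([q[1],q[2],q[3],q[0]])
def frame(name):
    s=manip.state(); f=manip.grab_frame(name)
    if name=="wrist":
        T=np.eye(4); T[:3,:3]=rot(s["tool_rot"]).as_matrix(); T[:3,3]=s["tool_pos"]; T=T@f["T_tool_cam"]
        f["Rm"],f["o"]=T[:3,:3],T[:3,3]
    else:
        a=np.array(f["attitude"]); f["Rm"]=a if a.shape==(3,3) else rot(a).as_matrix(); f["o"]=np.array(f["xyz"])
    return f
def cloud(f):
    v,u=np.mgrid[:420,:560]; z=f["z_map"]
    p=np.stack([(u-f["cx"])/f["fx"]*z,-(v-f["cy"])/f["fy"]*z,-z],-1)
    return p@f["Rm"].T+f["o"]
def ray(f,uv,h):
    uv=np.atleast_2d(uv).astype(float)
    d=np.stack([(uv[:,0]-f["cx"])/f["fx"],-(uv[:,1]-f["cy"])/f["fy"],-np.ones(len(uv))],-1)@f["Rm"].T
    return f["o"]+d*((h-f["o"][2])/d[:,2])[:,None]
E
python3 - <<'E'
from h import *
s=manip.state(); print(s, manip.hold_point_z)
for n in ["scene","top","wrist"]:
    f=frame(n); cv2.imwrite(f"pics/{n}0.png",f["img"]); np.save(n+"0.npy",f,allow_pickle=True)
    print(n,[k for k in f],f["fx"],f["fy"],f["cx"],f["cy"],f["o"],f["Rm"].round(3).tolist(),[ (k,f[k]) for k in f if 'dist' in k.lower()])
E
```

```text
{'time': 0.0, 'joint_pos': array([-1.31800215e+00,  5.33373415e-02,  1.61430799e+00,  1.16229087e-05,
        1.47599314e+00, -1.19010566e-01]), 'joint_vel': array([ 0.0007514 , -0.00108912,  0.0005919 , -0.00144588,  0.00010146,
       -0.00136463]), 'joint_efforts': array([ 1.94059639e-04, -3.93685985e+01, -3.70175529e+01, -1.33215194e-04,
        7.17879055e-03,  1.86138518e-07]), 'tool_pos': array([ 0.22690034, -0.58168577,  0.23006676]), 'tool_rot': array([-1.02101149e-03,  9.82769451e-01,  1.84832791e-01, -6.26015944e-05]), 'contact_force': array([ 1.43290516, -0.86980297,  0.00177286]), 'ft_torque': array([-0.00081511,  0.00625685, -0.06442493]), 'grasp_force': 0.0, 'gripper_width': 1.0027853175085442} 0.0187
scene ['img', 'z_map', 'fx', 'fy', 'cx', 'cy', 'xyz', 'attitude', 'Rm', 'o'] 380.129140492544 380.129140492544 283.9239882820215 213.4606208015508 [ 1.287085   -0.13229212  0.85437535] [[0.218, -0.704, 0.676], [0.976, 0.148, -0.16], [0.012, 0.694, 0.72]] []
top ['img', 'z_map', 'fx', 'fy', 'cx', 'cy', 'xyz', 'attitude', 'Rm', 'o'] 467.65376144271085 467.65376144271085 275.45212558910185 217.22938573502844 [0.38042152 0.05032368 1.26333696] [[-0.016, 0.994, -0.109], [-1.0, -0.016, 0.001], [-0.001, 0.109, 0.994]] []
wrist ['img', 'z_map', 'fx', 'fy', 'cx', 'cy', 'T_tool_cam', 'Rm', 'o'] 306.00379767477614 306.00379767477614 276.8738846739856 213.69644401460977 [ 0.28821185 -0.55882084  0.37322691] [[0.362, 0.9, 0.244], [-0.932, 0.35, 0.093], [-0.001, -0.261, 0.965]] []
```

```bash
python3 -c "
import cv2,numpy as np
a=[cv2.imread(f'pics/{n}0.png') for n in ('top','scene')]
cv2.imwrite('pics/ts.png',cv2.resize(np.vstack(a),(400,600)))"
```

```text
(no output)
```

View pics/top0.png

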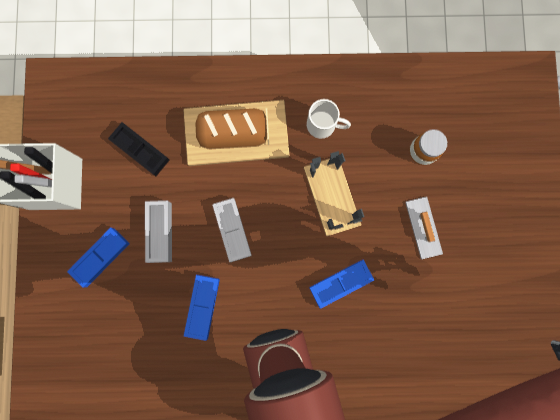

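View pics/scene0.png

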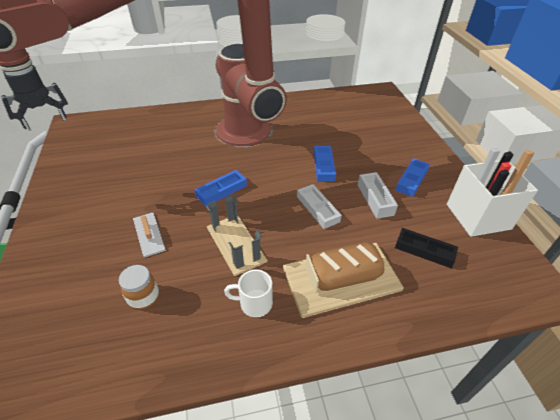

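The top view shows the tin at (158,232), the grey tray at (231,230), the stand at (333,197) and the lid at (424,228). The blue and black trays are decoys. The scene view agrees with this.

```bash
cat > m.py <<'E'
from h import *
def rectof(P,m):
    xy=P[m][:,:2].astype(np.float32); 
    (c,(w,h),a)=cv2.minAreaRect(xy*1000)
    if w<h: a+=90; w,h=h,w
    return np.array(c).round(1),round(w,1),round(h,1),round((a+90)%180-90,1),len(xy)
E
python3 - <<'E'
from m import *
for n in ["top","scene"]:
    f=np.load(n+"0.npy",allow_pickle=True).item(); P=cloud(f); hsv=cv2.cvtColor(f["img"],cv2.COLOR_BGR2HSV)
    grey=(hsv[...,1]<60)&(hsv[...,2]>70)
    b=(f["z_map"]>0)&(abs(P[...,2])<.005); print(n,"bench z",np.median(P[...,2][b]))
    if n=="top":
        seeds=dict(tin=(158,232),tray=(231,230),lid=(424,228),stand=(333,197)); C={k:ray(f,v,.03)[0] for k,v in seeds.items()}
    for k,c in C.items():
        near=(np.hypot(P[...,0]-c[0],P[...,1]-c[1])<(.13 if k=="stand" else .1))
        if k=="stand":
            wood=(hsv[...,0]<28)&(hsv[...,1]>60)&(hsv[...,2]>130)
            m=near&wood&(P[...,2]>.005)&(P[...,2]<.02)
            print(k,"floor",rectof(P,m),np.median(P[...,2][m])); 
            m=near&(hsv[...,2]<100)&(P[...,2]>.03)&(P[...,2]<.13)&(np.hypot(P[...,0]-c[0],P[...,1]-c[1])<.12)
            print(k,"angles",rectof(P,m),np.percentile(P[...,2][m],98)); continue
        m=near&grey&(P[...,2]>.004); z=P[...,2][m]
        top=np.percentile(z,95); print(k,"zpct",np.percentile(z,[5,50,80,95,99]).round(4))
        print("  all",rectof(P,m)," top",rectof(P,m&(P[...,2]>top-.008)&(P[...,2]<top+.01)))
        if k=="lid":
            m=near&(hsv[...,0]<25)&(hsv[...,1]>100)&(P[...,2]>.02); print("  bar",rectof(P,m),np.median(P[...,2][m]))
E
```

```text
top bench z -0.0007431838475497887
tin zpct [0.0045 0.0421 0.0454 0.0475 0.0489]
  all (array([482.2, 361.4]), 160.5, 61.8, 1.2, 1062)  top (array([482.2, 361.1]), 160.5, 61.5, 0.7, 625)
tray zpct [0.0045 0.0279 0.0304 0.0327 0.034 ]
  all (array([484.3, 166.9]), 160.0, 60.3, 16.2, 774)  top (array([484.3, 167. ]), 160.0, 60.2, 16.3, 574)
lid zpct [0.0044 0.0072 0.0091 0.011  0.0146]
  all (array([ 483.8, -349.5]), 159.4, 61.1, 12.7, 925)  top (array([ 483.8, -349.5]), 159.4, 61.1, 12.7, 920)
  bar (array([ 483.9, -348.6]), 77.2, 17.4, 13.4, 208) 0.04192349891490432
stand floor (array([ 574.3, -105.7]), 199.3, 101.3, 16.8, 2170) 0.009143263594761142
stand angles (array([ 575.9, -104.3]), 185.7, 87.4, 16.6, 447) 0.1063505656418107
scene bench z -0.00015079769140025068
tin zpct [0.0054 0.0298 0.0444 0.0464 0.0483]
  all (array([484.6, 372.1]), 164.6, 90.2, -0.3, 945)  top (array([485.2, 360.1]), 163.0, 64.0, 1.3, 366)
tray zpct [0.0049 0.0242 0.03   0.0318 0.0324]
  all (array([488. , 164.5]), 163.3, 62.7, 16.4, 778)  top (array([487.9, 164.7]), 163.3, 62.3, 16.5, 395)
lid zpct [0.0053 0.0078 0.0092 0.0115 0.0432]
  all (array([ 487. , -352.2]), 163.1, 59.7, 13.0, 735)  top (array([ 487. , -352.2]), 163.1, 59.7, 13.0, 714)
  bar (array([ 490. , -349.8]), 77.3, 12.0, 12.7, 101) 0.04357552232873241
stand floor (array([568.5, -78.5]), 203.6, 160.4, 16.9, 1433) 0.009697847261089132
stand angles (array([ 576.3, -105.8]), 190.9, 85.0, 17.1, 677) 0.1040194845788401
```

```bash
J="python3 -m jog"
$J '[0,0,0,0,0,0.06, 0,0,0,0,0,0.118, 0,0,0,0,0,0.118]'
$J '[0.42,-0.5,0,0,0,0, 0.85,-1,0,0,0,0, 0.85,-1,0,0,0,0]' 85
$J '[0.42,-0.5,0,0,0,0, 0.85,-1,0,0,0,0]'
$J '[0.42,-0.5,0,0,0,0, 0.85,-1,0,0,0,0]'
$J '[0,-0.5,0,0,0,0, 0,-1,0,0,0,0]'
```

```text
time: 0.52
tool_pos: [0.227, -0.582, 0.2308]
tool_rot: [-0.0, 1.0, 0.002, -0.0]
contact_force: [1.0, 0.1, 0.6]
gripper_width: 1.0
grasp_force: 0.0
time: 0.9
tool_pos: [0.3139, -0.4797, 0.2312]
tool_rot: [-0.0, 1.0, 0.004, 0.0]
contact_force: [0.1, 0.0, 0.4]
gripper_width: 0.994
grasp_force: 0.0
time: 1.15
tool_pos: [0.3931, -0.3865, 0.2313]
tool_rot: [0.0, 1.0, 0.001, 0.0]
contact_force: [0.6, 0.2, 0.4]
gripper_width: 0.999
grasp_force: 0.0
time: 1.4
tool_pos: [0.4744, -0.2907, 0.2314]
tool_rot: [0.0, 1.0, 0.001, 0.0]
contact_force: [0.6, 0.7, 0.8]
gripper_width: 0.994
grasp_force: 0.0
time: 1.65
tool_pos: [0.4737, -0.1906, 0.2312]
tool_rot: [0.0, 1.0, 0.002, -0.0]
contact_force: [0.7, 0.4, 0.4]
gripper_width: 0.994
grasp_force: 0.0
```

```bash
J="python3 -m jog"; cat > look.py <<'E'
from m import *; import sys
n=sys.argv[1]; f=frame("wrist"); np.save(f"w_{n}.npy",f,allow_pickle=True); cv2.imwrite(f"pics/w_{n}.png",f["img"])
E
$J '[0,-0.5,0,0,0,0, 0,-0.9,0,0,0,0, 0,-0.9,0,0,0,0]' >/dev/null
python3 look.py stand
$J '[0,-0.5,0,0,0,0, 0,-1,0,0,0,0]'>/dev/null
$J '[0,-0.5,0,0,0,0, 0,-1,0,0,0,0]'>/dev/null
$J '[0,-0.5,0,0,0,0, 0,-0.7,0,0,0,0, 0,-0.7,0,0,0,0]'>/dev/null
python3 look.py tray
$J '[0,-0.5,0,0,0,0, 0,-1,0,0,0,0]'>/dev/null
$J '[0,-0.5,0,0,0,0, 0,-0.9,0,0,0,0, 0,-0.9,0,0,0,0]'
python3 look.py tin
python3 -c "
import cv2,numpy as np
a=[cv2.imread(f'pics/w_{n}.png') for n in ('stand','tray','tin')]
a.append(a[0]*0);cv2.imwrite('pics/w3.png',cv2.resize(np.vstack([np.hstack(a[:2]),np.hstack(a[2:])]),(800,600)))"
```

```text
time: 3.62
tool_pos: [0.4737, 0.3587, 0.231]
tool_rot: [0.0, 1.0, 0.001, -0.0]
contact_force: [-0.4, -0.3, 0.2]
gripper_width: 0.999
grasp_force: 0.0
```

View pics/w3.png

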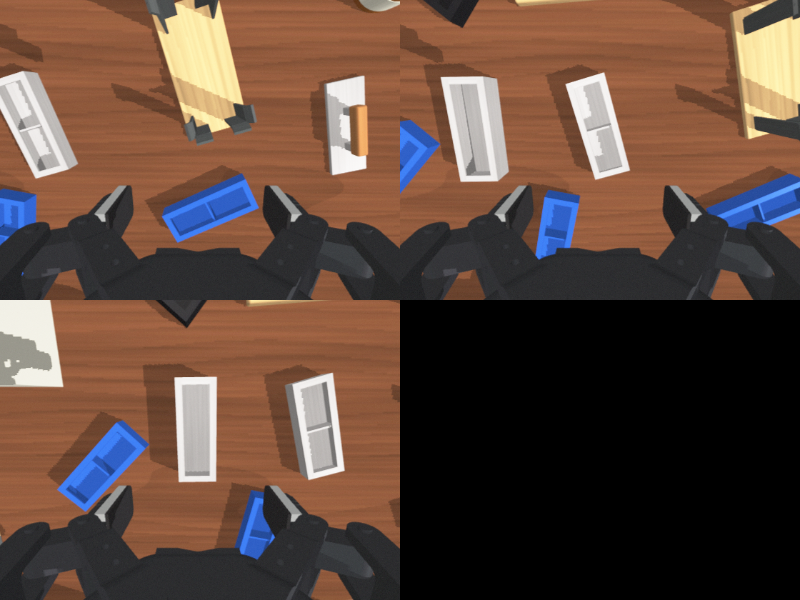

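The wrist views show the stand at about (200,70), the tray at (598,127) and the tin at (195,430), all in composite pixels. All three are clear enough to measure.

```bash
cat > meas.py <<'E'
from m import *
def part(f,c,h,r=.1):
    """rim rectangle: contour of the steel mask cut by depth near rim height, rays onto plane h; plus median depth height"""
    P=cloud(f); hsv=cv2.cvtColor(f["img"],cv2.COLOR_BGR2HSV)
    m=(hsv[...,1]<60)&(hsv[...,2]>90)&(abs(P[...,2]-h)<.008)&(np.hypot(P[...,0]-c[0],P[...,1]-c[1])<r)
    v,u=np.nonzero(m); Q=ray(f,np.c_[u,v],h)
    (cc,(w,hh),a)=cv2.minAreaRect((Q[:,:2]*1000).astype(np.float32))
    if w<hh: a+=90;w,hh=hh,w
    return np.round([*cc,w,hh,(a+90)%180-90,1000*np.median(P[...,2][m])],1)
E
python3 - <<'E'
from meas import *
L=lambda n:np.load(f"w_{n}.npy",allow_pickle=True).item()
print("tin",part(L("tin"),(.483,.361),.045),part(L("tray"),(.483,.361),.045))
print("tray",part(L("tray"),(.486,.166),.03),part(L("tin"),(.486,.166),.03),part(L("stand"),(.486,.166),.03))
print("lid",part(L("stand"),(.486,-.35),.008))
f=L("stand");P=cloud(f);hsv=cv2.cvtColor(f["img"],cv2.COLOR_BGR2HSV);c=(.576,-.105)
near=np.hypot(P[...,0]-c[0],P[...,1]-c[1])<.13
m=near&(hsv[...,2]<110)&(hsv[...,1]<90)&(P[...,2]>.03)&(P[...,2]<.13);print("angles",rectof(P,m))
v,u=np.nonzero(near&(P[...,2]>.004)&(P[...,2]<.016)&(hsv[...,0]<30)&(hsv[...,2]>150))
t=np.radians(16.8);q=(ray(f,np.c_[u,v],.01)[:,:2]-c)@np.array([[np.cos(t),-np.sin(t)],[np.sin(t),np.cos(t)]])*1000
for s in (-50,-25,0,25):
    k=abs(q[:,0]-s)<5; print("base y-extent at",s,q[k,1].min().round(1),q[k,1].max().round(1))
print("x-extent",q.min(0),q.max(0), np.median(P[v,u,2]))
# angle posts in stand frame at different heights
p=(P[m][:,:2]-c)@np.array([[np.cos(t),-np.sin(t)],[np.sin(t),np.cos(t)]])*1000;z=P[m][:,2]*1000
for lo in (40,60,80,90,98):
    k=(z>lo)&(z<lo+10); 
    for sx in (-1,1):
        for sy in (-1,1):
            kk=k&(p[:,0]*sx>0)&(p[:,1]*sy>0)
            if kk.sum()>5: print(lo,sx,sy,kk.sum(),np.percentile(p[kk],[1,99],axis=0).round(1).tolist())
E
```

```text
tin [482.4 360.9 160.   59.8   0.8  45.3] [482.8 358.6 159.9  64.6   0.8  45.1]
tray [485.1 165.9 160.1  60.   16.1  30.3] [484.8 167.5 160.8  63.9  16.2  30.3] [486.4 162.4 160.   67.1  16.1  29.9]
lid [ 484.5 -350.9  160.6   63.6   12.7    8.5]
angles (array([ 571.5, -106.6]), 177.7, 85.4, 16.7, 2618)
base y-extent at -50 -50.5 48.2
base y-extent at -25 -50.5 48.0
base y-extent at 0 -50.7 47.8
base y-extent at 25 -50.7 48.0
x-extent [-100.29619889  -50.75670519] [98.40796367 48.23551837] 0.010359788454478935
40 -1 -1 54 [[-84.7, -34.6], [-65.0, -14.6]]
40 -1 1 35 [[-84.3, 13.5], [-64.1, 33.2]]
40 1 -1 44 [[62.3, -38.6], [75.7, -34.3]]
40 1 1 108 [[62.8, 12.9], [83.4, 34.6]]
60 -1 -1 70 [[-84.7, -35.3], [-64.2, -14.5]]
60 -1 1 46 [[-84.3, 13.0], [-64.1, 33.6]]
60 1 -1 30 [[62.3, -38.3], [68.3, -34.4]]
60 1 1 118 [[62.6, 13.4], [83.3, 34.5]]
80 -1 -1 86 [[-85.2, -37.3], [-64.1, -14.4]]
80 -1 1 52 [[-84.3, 13.0], [-64.1, 33.9]]
80 1 1 29 [[62.6, 32.3], [79.2, 34.8]]
90 -1 -1 301 [[-88.3, -38.9], [-64.2, -14.7]]
90 -1 1 170 [[-88.2, 12.9], [-64.4, 35.2]]
90 1 1 61 [[62.4, 32.3], [76.7, 40.1]]
98 -1 -1 385 [[-92.3, -42.6], [-64.4, -15.1]]
98 -1 1 292 [[-91.8, 13.0], [-64.4, 42.4]]
98 1 1 138 [[62.5, 35.9], [75.2, 42.2]]
```

```bash
J="python3 -m jog"
$J '[0.09,-0.02,0.5,0,0,-0.004, 0.09,-0.02,1,0,0,-0.004]' >/dev/null
$J '[0,0,0.5,0,0,0, 0,0,0.9,0,0,0, 0,0,0.9,0,0,0]'
$J '[0,0,0.15,0,0,0, 0,0,0.37,0,0,0, 0,0,0.37,0,0,0]'
$J '[0,0,0,0,0,0, 0,0,0,0,0,0, 0,0,0,0,0,0, 0,0,0,0,0,0, 0,0,0,0,0,0, 0,0,0,0,0,0]' 40
```

```text
time: 4.3
tool_pos: [0.4798, 0.3568, 0.0373]
tool_rot: [0.002, 1.0, 0.006, -0.004]
contact_force: [-0.8, -0.1, 0.4]
gripper_width: 0.997
grasp_force: 0.0
time: 4.68
tool_pos: [0.4819, 0.36, 0.0043]
tool_rot: [0.0, 1.0, 0.007, -0.0]
contact_force: [0.2, -1.4, -0.2]
gripper_width: 0.995
grasp_force: 0.0
time: 5.42
tool_pos: [0.4834, 0.3615, 0.0065]
tool_rot: [-0.001, 1.0, 0.007, 0.002]
contact_force: [0.3, 1.1, 6.8]
gripper_width: 0.691
grasp_force: 67.4
```

```bash
J="python3 -m jog"
$J '[0,0,-0.4,0,0,0, 0,0,-0.9,0,0,0]'
$J '[0,0.3,-0.5,0,0,0, 0,0.8,-0.8,0,0,0]'
$J '[0.1,0.5,0,0,0,0, 0.2,1,0,0,0,0]' >/dev/null
$J '[0.1,0.5,0,0,0,0, 0.2,1,0,0,0,0]' >/dev/null
$J '[0.1,0.5,0,0,0,0, 0.2,1,0,0,0,0]' >/dev/null
$J '[0.1,0.5,0,0,0,-0.045, 0.2,0.8,0,0,0,-0.088, 0.2,0.8,0,0,0,-0.088, 0.2,0.8,0,0,0,-0.088]' 
python3 look.py s1
```

```text
time: 5.68
tool_pos: [0.4798, 0.3593, 0.0925]
tool_rot: [0.002, 1.0, 0.007, -0.003]
contact_force: [0.8, 0.8, -2.9]
gripper_width: 0.695
grasp_force: 66.4
time: 5.92
tool_pos: [0.4834, 0.2807, 0.1769]
tool_rot: [-0.001, 1.0, 0.008, 0.001]
contact_force: [1.5, -0.8, -2.8]
gripper_width: 0.697
grasp_force: 66.8
time: 7.18
tool_pos: [0.5673, -0.0977, 0.1733]
tool_rot: [-0.001, 0.99, 0.144, -0.001]
contact_force: [-1.1, 0.1, -3.8]
gripper_width: 0.693
grasp_force: 66.7
```

View pics/w_s1.png

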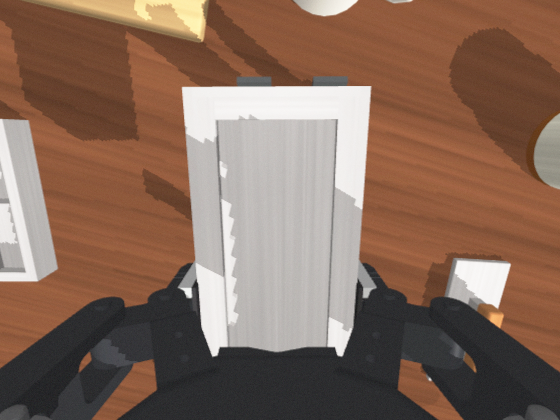

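The tin is held square. Its far edge is at row 87 (columns 183–370), and the two far posts are visible just beyond it. I'll measure the tin's offset in the tool frame.

```bash
cat > held.py <<'E'
from m import *; import sys
def held(n,zr,half=80):
    """far end + side edges of held part at rim height zr (tool z, m) in the tool frame"""
    f=np.load(f"w_{n}.npy",allow_pickle=True).item(); T=f["T_tool_cam"]; z=f["z_map"]
    v,u=np.mgrid[:420,:560]
    p=np.stack([(u-f["cx"])/f["fx"]*z,-(v-f["cy"])/f["fy"]*z,-z],-1)@T[:3,:3].T+T[:3,3]; p*=1000
    hsv=cv2.cvtColor(f["img"],cv2.COLOR_BGR2HSV)
    m=(hsv[...,1]<60)&(hsv[...,2]>90)&(abs(p[...,1])<50)&(p[...,0]>25)&(p[...,0]<110)&(abs(p[...,2]-zr*1000)<9)
    q=p[m]; print(n,"rim z",np.median(q[:,2]).round(1))
    def ed(sel,ax,fn): return np.percentile(q[sel][:,ax],fn)
    xs=[ed(abs(q[:,1]-y)<4,0,99.) for y in (-22,-11,0,11,22)]
    lo=[ed(abs(q[:,0]-x)<5,1,1) for x in (40,50,60,70)]; hi=[ed(abs(q[:,0]-x)<5,1,99) for x in (40,50,60,70)]
    print(" far edge x",np.round(xs,1),"-> centre x",(np.mean(xs)-half).round(1)); print(" y lo",np.round(lo,1)," hi",np.round(hi,1))
    print(" slope deg", np.degrees(np.polyfit([40,50,60,70],(np.array(lo)+hi)/2,1)[0]/1).round(2))
E
python3 - <<'E'
from held import *
held("s1",-.035)
s=manip.state(); print(s["tool_pos"],rot(s["tool_rot"]).as_matrix()[:,0], s["tool_rot"])
E
```

```text
s1 rim z -38.7
 far edge x [78.8 79.2 79.3 79.3 79. ] -> centre x -0.9
 y lo [-29.3 -29.4 -29.3 -29.2]  hi [30.2 30.2 30.1 29.8]
 slope deg -0.19
[ 0.56746083 -0.09737244  0.17349879] [ 0.95820466  0.28608101 -0.00121609] [-5.29340483e-04  9.89495857e-01  1.44558606e-01 -6.91834699e-04]
```

```bash
J="python3 -m jog"
$J '[0.061,0.103,0.3,0,0,0, 0.061,0.103,0.55,0,0,0, 0.061,0.103,0.55,0,0,0]'
$J '[0,0,0,0,0,0]'; python3 -c "
from h import *
s=manip.state();print(s['tool_pos'],s['tool_rot'])"
```

```text
time: 7.6
tool_pos: [0.5747, -0.1047, 0.1163]
tool_rot: [-0.001, 0.989, 0.145, -0.003]
contact_force: [-0.3, -0.1, -2.9]
gripper_width: 0.694
grasp_force: 66.7
time: 7.72
tool_pos: [0.5774, -0.1059, 0.1203]
tool_rot: [0.0, 0.989, 0.145, 0.001]
contact_force: [0.1, 0.4, -2.8]
gripper_width: 0.693
grasp_force: 66.7
[ 0.57735632 -0.10586465  0.12029743] [2.24891662e-04 9.89435045e-01 1.44975609e-01 5.60825194e-04]
```

```bash
J="python3 -m jog"
$J '[0,0,0,0,0,0, 0,0,0.1,0,0,0, 0,0,0.2,0,0,0, 0,0,0.3,0,0,0, 0,0,0.3,0,0,0]'
$J '[0,0,0.1,0,0,0, 0,0,0.25,0,0,0, 0,0,0.4,0,0,0, 0,0,0.55,0,0,0, 0,0,0.65,0,0,0, 0,0,0.65,0,0,0]'
```

```text
time: 8.35
tool_pos: [0.5758, -0.1061, 0.0874]
tool_rot: [-0.001, 0.99, 0.144, -0.001]
contact_force: [-0.4, 1.0, -3.0]
gripper_width: 0.694
grasp_force: 66.7
time: 9.1
tool_pos: [0.576, -0.1062, 0.0229]
tool_rot: [-0.001, 0.989, 0.145, -0.001]
contact_force: [-0.7, -0.2, -3.5]
gripper_width: 0.693
grasp_force: 66.7
```

```bash
J="python3 -m jog"
$J '[0,0,0.03,0,0,0, 0,0,0.055,0,0,0, 0,0,0.055,0,0,0, 0,0,0.065,0,0,0, 0,0,0.065,0,0,0]'
$J '[0,0,0.005,0,0,0, 0,0,0.01,0,0,0, 0,0,0.01,0,0,0]'
```

```text
time: 9.72
tool_pos: [0.577, -0.1064, 0.0179]
tool_rot: [0.0, 0.989, 0.145, 0.0]
contact_force: [-0.0, 0.4, -3.6]
gripper_width: 0.695
grasp_force: 66.7
time: 10.1
tool_pos: [0.5769, -0.1065, 0.0168]
tool_rot: [-0.0, 0.989, 0.145, -0.0]
contact_force: [0.5, 0.3, -2.9]
gripper_width: 0.694
grasp_force: 66.7
```

```bash
J="python3 -m jog"
$J '[0,0,0.01,0,0,0, 0,0,0.015,0,0,0, 0,0,0.015,0,0,0]'
```

```text
time: 10.48
tool_pos: [0.5771, -0.1065, 0.0165]
tool_rot: [-0.0, 0.989, 0.145, -0.0]
contact_force: [-5.4, 0.8, 6.5]
gripper_width: 0.692
grasp_force: 68.1
```

```bash
J="python3 -m jog"
$J '[0,0,0,0,0,0, 0,0,0,0,0,0, 0,0,0,0,0,0, 0,0,0,0,0,0]' 85
$J '[0,0,-0.2,0,0,0, 0,0,-0.5,0,0,0, 0,0,-1,0,0,0]'
$J '[-0.4,0,-0.3,0,0,0, -0.8,0,-0.8,0,0,0, -0.8,0,-0.8,0,0,0, -0.8,0,-0.8,0,0,0]'
python3 look.py s2
```

```text
time: 10.98
tool_pos: [0.577, -0.1064, 0.0153]
tool_rot: [0.0, 0.989, 0.145, 0.0]
contact_force: [-0.6, -0.1, -0.3]
gripper_width: 0.997
grasp_force: 0.0
time: 11.35
tool_pos: [0.5758, -0.1061, 0.1158]
tool_rot: [-0.001, 0.989, 0.145, -0.001]
contact_force: [1.0, -0.1, 0.2]
gripper_width: 0.996
grasp_force: 0.0
time: 11.85
tool_pos: [0.5005, -0.1294, 0.1965]
tool_rot: [0.0, 0.99, 0.144, 0.001]
contact_force: [-0.3, 0.1, -0.4]
gripper_width: 0.993
grasp_force: 0.0
```

View pics/w_s2.png

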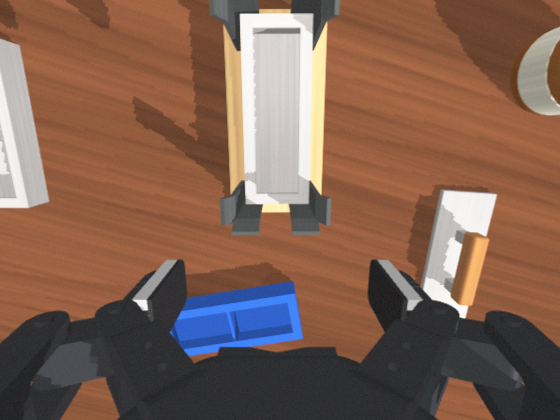

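The tin is seated square between the corners, with its rim at columns 241–313, rows 15–205. Next I'll measure where it sits and work out the move to the tray.

```bash
python3 - <<'E'
from meas import *
f=np.load("w_s2.npy",allow_pickle=True).item()
print("tin seated",part(f,(.575,-.106),.055))
s=manip.state();print(s['tool_pos'],s['tool_rot'])
E
```

```text
tin seated [ 573.7 -103.6  170.6   75.6   14.1   55.3]
[ 0.50016818 -0.12909085  0.19504183] [-1.97124047e-04  9.89488051e-01  1.44614403e-01 -1.80561323e-04]
```

```bash
J="python3 -m jog"
$J '[0.12,-0.48,0,0,0,0, 0.235,-0.956,0,0,0,0]' >/dev/null
$J '[0.12,-0.48,0,0,0,0, 0.235,-0.956,0,0,0,0]' >/dev/null
$J '[0.12,-0.48,0,0,0,0.003, 0.235,-0.956,0,0,0,0.003, 0.235,-0.956,0.3,0,0,0.003, 0.235,-0.956,0.6,0,0,0.003, 0.235,-0.956,0.6,0,0,0.003, 0.235,-0.956,0.6,0,0,0.003]'; python3 -c "
from h import *
s=manip.state();print(s['tool_pos'],s['tool_rot'])"
```

```text
time: 13.15
tool_pos: [0.486, 0.1658, 0.1354]
tool_rot: [-0.0, 0.99, 0.14, -0.0]
contact_force: [-0.0, -0.5, 1.1]
gripper_width: 0.995
grasp_force: 0.0
[0.48599718 0.1658211  0.13535597] [-1.31484315e-05  9.90154153e-01  1.39980860e-01 -3.34803621e-04]
```

Right on the tray. I'll go down 134 mm and grip.

```bash
J="python3 -m jog"
$J '[0,0,0.4,0,0,0, 0,0,0.8,0,0,0, 0,0,0.9,0,0,0, 0,0,0.9,0,0,0]'
$J '[0,0,0.2,0,0,0, 0,0,0.35,0,0,0, 0,0,0.43,0,0,0, 0,0,0.43,0,0,0]'
$J '[0,0,0,0,0,0, 0,0,0,0,0,0, 0,0,0,0,0,0, 0,0,0,0,0,0, 0,0,0,0,0,0, 0,0,0,0,0,0]' 40
$J '[0,0,-0.3,0,0,0, 0,0,-0.8,0,0,0, 0,0,-0.8,0,0,0]'
```

```text
time: 13.65
tool_pos: [0.4865, 0.1657, 0.0462]
tool_rot: [-0.0, 0.99, 0.14, 0.0]
contact_force: [-0.8, 0.0, 0.5]
gripper_width: 0.995
grasp_force: 0.0
time: 14.15
tool_pos: [0.4857, 0.1656, 0.0022]
tool_rot: [0.0, 0.99, 0.14, -0.0]
contact_force: [0.1, 0.3, 0.6]
gripper_width: 0.994
grasp_force: 0.0
time: 14.9
tool_pos: [0.4868, 0.1659, 0.0034]
tool_rot: [-0.0, 0.99, 0.14, 0.001]
contact_force: [-0.7, 0.1, 5.9]
gripper_width: 0.69
grasp_force: 67.7
time: 15.28
tool_pos: [0.4886, 0.1661, 0.0861]
tool_rot: [-0.0, 0.99, 0.14, 0.004]
contact_force: [1.4, 1.1, -2.4]
gripper_width: 0.691
grasp_force: 67.0
```

```bash
J="python3 -m jog"
$J '[0,0.1,-0.5,0,0,0, 0,0.2,-1,0,0,0]' >/dev/null
$J '[0,0.5,0,0,0,0, 0,0.95,0,0,0,0]' >/dev/null
$J '[0,0.5,0,0,0,0, 0,0.95,0,0,0,0]' >/dev/null
$J '[0,0.4,0,0,0,-0.003, 0,0.75,0,0,0,-0.003, 0,0.75,0,0,0,-0.003, 0,0.75,0,0,0,-0.003, 0,0.75,0,0,0,-0.003]'
python3 look.py s3
python3 - <<'E'
from held import *
held("s3",-.028)
s=manip.state(); print(s["tool_pos"],s["tool_rot"])
E
```

```text
time: 16.65
tool_pos: [0.5641, -0.1072, 0.1813]
tool_rot: [-0.0, 0.989, 0.145, -0.001]
contact_force: [-0.0, 0.7, -3.5]
gripper_width: 0.691
grasp_force: 66.9
s3 rim z -26.9
 far edge x [78.3 78.6 78.6 78.6 78.3] -> centre x -1.5
 y lo [-29.2 -29.1 -29.2 -28.9]  hi [30.4 30.3 30.3 30.1]
 slope deg -0.06
[ 0.5643018  -0.1071981   0.18163009] [-3.06746442e-04  9.89409953e-01  1.45146904e-01 -4.76180210e-04]
```

```bash
J="python3 -m jog"
$J '[0.064,0.01,0.3,0,0,0, 0.128,0.021,0.55,0,0,0, 0.128,0.021,0.63,0,0,0, 0.128,0.021,0.63,0,0,0, 0.128,0.021,0.63,0,0,0]'
$J '[0,0,0.1,0,0,0, 0,0,0.2,0,0,0, 0,0,0.3,0,0,0, 0,0,0.4,0,0,0, 0,0,0.5,0,0,0, 0,0,0.53,0,0,0, 0,0,0.53,0,0,0]'
```

```text
time: 17.32
tool_pos: [0.5783, -0.1067, 0.1208]
tool_rot: [0.001, 0.989, 0.145, 0.001]
contact_force: [-0.1, 0.8, -2.7]
gripper_width: 0.687
grasp_force: 66.8
time: 18.2
tool_pos: [0.5775, -0.1066, 0.066]
tool_rot: [-0.0, 0.989, 0.145, -0.0]
contact_force: [0.5, -0.2, -2.7]
gripper_width: 0.688
grasp_force: 66.9
```

```bash
J="python3 -m jog"
$J '[0,0,0.03,0,0,0, 0,0,0.06,0,0,0, 0,0,0.07,0,0,0, 0,0,0.07,0,0,0, 0,0,0.07,0,0,0]'
$J '[0,0,0.007,0,0,0, 0,0,0.015,0,0,0, 0,0,0.015,0,0,0]'
```

```text
time: 18.82
tool_pos: [0.5777, -0.1066, 0.0594]
tool_rot: [0.0, 0.989, 0.145, 0.0]
contact_force: [-0.2, -0.2, -3.4]
gripper_width: 0.686
grasp_force: 66.9
time: 19.2
tool_pos: [0.5778, -0.1066, 0.0584]
tool_rot: [0.0, 0.989, 0.145, 0.0]
contact_force: [-2.7, -0.1, 1.9]
gripper_width: 0.686
grasp_force: 67.4
```

```bash
J="python3 -m jog"
$J '[0,0,0.004,0,0,0, 0,0,0.004,0,0,0]'
$J '[0,0,0,0,0,0, 0,0,0,0,0,0, 0,0,0,0,0,0, 0,0,0,0,0,0]' 85
$J '[0,0,-0.2,0,0,0, 0,0,-0.5,0,0,0, 0,0,-1,0,0,0]' >/dev/null
$J '[-0.4,0,-0.3,0,0,0, -0.8,0,-0.6,0,0,0, -0.8,0,-0.6,0,0,0, -0.8,0,-0.6,0,0,0]'
python3 look.py s4
```

```text
time: 19.45
tool_pos: [0.5778, -0.1066, 0.0585]
tool_rot: [0.0, 0.989, 0.145, 0.0]
contact_force: [-4.5, 0.0, 6.2]
gripper_width: 0.691
grasp_force: 68.0
time: 19.95
tool_pos: [0.5777, -0.1066, 0.0573]
tool_rot: [0.0, 0.989, 0.145, 0.0]
contact_force: [0.2, -0.2, -0.8]
gripper_width: 0.992
grasp_force: 0.0
time: 20.82
tool_pos: [0.5012, -0.1294, 0.218]
tool_rot: [0.0, 0.99, 0.144, 0.001]
contact_force: [0.3, -0.2, -0.6]
gripper_width: 0.994
grasp_force: 0.0
```

View pics/w_s4.png

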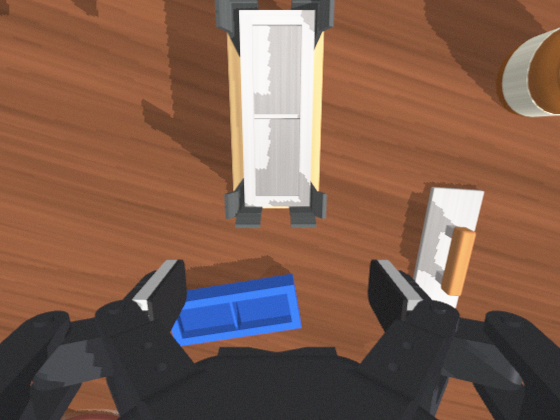

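The tray sits flat and square on the tin, with its rim at columns 240–315, rows 12–207. Next is the lid.

```bash
J="python3 -m jog"
$J '[-0.2,0.5,0,0,0,0, -0.4,1,0,0,0,0]' >/dev/null
$J '[-0.3,0.5,0,0,0,0.021, -0.6,1,0,0,0,0.021, -0.6,1.0,0,0,0,0.021, -0.6,1.0,0,0,0,0.021, -0.6,1.0,0,0,0,0.021]'
python3 look.py lid
python3 - <<'E'
from meas import *
f=np.load("w_lid.npy",allow_pickle=True).item()
print("lid",part(f,(.485,-.3505),.008))
P=cloud(f);hsv=cv2.cvtColor(f["img"],cv2.COLOR_BGR2HSV)
m=(np.hypot(P[...,0]-.485,P[...,1]+.35)<.07)&(hsv[...,0]<25)&(hsv[...,1]>100)&(abs(P[...,2]-.044)<.005)
print("bar",rectof(P,m),np.median(P[...,2][m]))
s=manip.state(); print(s["tool_pos"],s["tool_rot"])
E
```

```text
time: 21.75
tool_pos: [0.4629, -0.3483, 0.2167]
tool_rot: [-0.001, 0.994, 0.113, -0.0]
contact_force: [-0.4, 0.4, -0.1]
gripper_width: 0.998
grasp_force: 0.0
lid [ 484.8 -352.1  159.    60.3   12.7    8.3]
bar (array([ 485.1, -352.4]), 78.0, 14.5, 13.0, 1080) 0.04422385505582857
[ 0.46293679 -0.34832423  0.2169765 ] [-3.56208180e-04  9.93609669e-01  1.12870144e-01 -1.72270488e-04]
```

```bash
J="python3 -m jog"
$J '[0.1,0.04,0.4,0,0,0, 0.207,0.088,0.9,0,0,0, 0.207,0.088,0.9,0,0,0]' 50
$J '[0,0,0.4,0,0,0, 0,0,0.8,0,0,0, 0,0,0.9,0,0,0, 0,0,0.9,0,0,0]'
$J '[0,0,0.1,0,0,0, 0,0,0.2,0,0,0, 0,0,0.22,0,0,0, 0,0,0.22,0,0,0]'
$J '[0,0,0,0,0,0, 0,0,0,0,0,0, 0,0,0,0,0,0, 0,0,0,0,0,0, 0,0,0,0,0,0, 0,0,0,0,0,0]' 0
```

```text
time: 22.18
tool_pos: [0.4827, -0.3502, 0.1224]
tool_rot: [-0.004, 0.994, 0.113, -0.003]
contact_force: [-1.0, 0.3, 1.0]
gripper_width: 0.584
grasp_force: 0.0
time: 22.68
tool_pos: [0.4852, -0.354, 0.0389]
tool_rot: [0.001, 0.994, 0.112, 0.0]
contact_force: [-0.8, -0.6, 1.2]
gripper_width: 0.586
grasp_force: 0.0
time: 23.18
tool_pos: [0.4844, -0.3536, 0.0152]
tool_rot: [-0.0, 0.994, 0.112, -0.0]
contact_force: [1.0, -0.6, -0.4]
gripper_width: 0.588
grasp_force: 0.0
time: 23.92
tool_pos: [0.4848, -0.354, 0.0159]
tool_rot: [0.0, 0.994, 0.112, 0.0]
contact_force: [-0.1, 0.2, 4.5]
gripper_width: 0.18
grasp_force: 60.0
```

```bash
J="python3 -m jog"
$J '[0,0,-0.3,0,0,0, 0,0,-0.8,0,0,0]' >/dev/null
$J '[0,0,-0.5,0,0,0, 0,0,-1,0,0,0]'
$J '[0.25,-0.4,0,0,0,0, 0.5,-0.8,0,0,0,0]' >/dev/null
$J '[0.25,-0.4,0,0,0,0, 0.5,-0.8,0,0,0,0]' >/dev/null
$J '[0.2,-0.3,0,0,0,-0.0214, 0.35,-0.61,0,0,0,-0.0214, 0.35,-0.61,0,0,0,-0.0214, 0.35,-0.61,0,0,0,-0.0214, 0.35,-0.61,0,0,0,-0.0214]'
python3 look.py s5
python3 - <<'E'
from held import *
held("s5",.008)
s=manip.state(); print(s["tool_pos"],s["tool_rot"])
E
```

```text
time: 24.42
tool_pos: [0.4836, -0.3529, 0.1953]
tool_rot: [-0.001, 0.994, 0.112, -0.001]
contact_force: [1.0, 0.2, -2.3]
gripper_width: 0.174
grasp_force: 59.1
time: 25.55
tool_pos: [0.5666, -0.1091, 0.1949]
tool_rot: [-0.0, 0.989, 0.145, -0.0]
contact_force: [-0.0, 0.3, -2.1]
gripper_width: 0.177
grasp_force: 59.3
s5 rim z 7.5
 far edge x [79.9 79.9 80.2 79.9 79.9] -> centre x -0.0
 y lo [-28.6 -28.5 -28.5 -28.5]  hi [29.7 29.7 29.7 29.7]
 slope deg 0.06
[ 0.56668244 -0.1091086   0.19509299] [-3.04613892e-05  9.89507167e-01  1.44483580e-01 -2.46487137e-04]
```

View pics/w_s5.png

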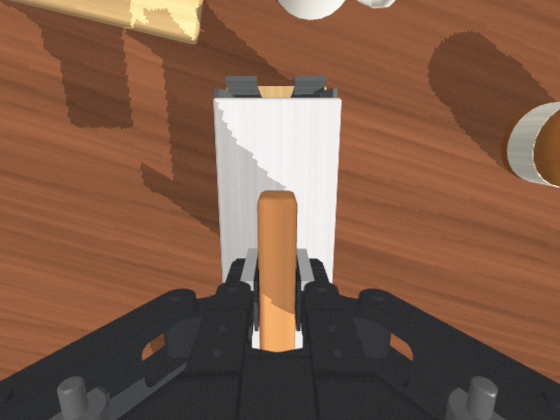

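The lid is held level and square, with its far edge at row 98, columns 214–341.

```bash
J="python3 -m jog"
$J '[0.05,0,0.3,0,0,0, 0.095,-0.004,0.5,0,0,0, 0.095,-0.004,0.6,0,0,0, 0.095,-0.004,0.6,0,0,0, 0.095,-0.004,0.6,0,0,0]'
$J '[0,0,0.08,0,0,0, 0,0,0.16,0,0,0, 0,0,0.24,0,0,0, 0,0,0.28,0,0,0, 0,0,0.28,0,0,0]'
```

```text
time: 26.22
tool_pos: [0.5765, -0.1054, 0.1364]
tool_rot: [0.0, 0.989, 0.145, 0.001]
contact_force: [-1.1, 0.1, -1.4]
gripper_width: 0.174
grasp_force: 59.2
time: 26.85
tool_pos: [0.5756, -0.105, 0.1068]
tool_rot: [-0.0, 0.989, 0.145, -0.0]
contact_force: [-0.3, 0.7, -2.5]
gripper_width: 0.172
grasp_force: 59.3
```

```bash
J="python3 -m jog"
$J '[0,0.01,0.02,0,0,0, 0,0.01,0.04,0,0,0, 0,0.01,0.055,0,0,0, 0,0.01,0.055,0,0,0, 0,0.01,0.055,0,0,0]'
$J '[0,0,0.007,0,0,0, 0,0,0.015,0,0,0, 0,0,0.015,0,0,0]'
```

```text
time: 27.48
tool_pos: [0.5763, -0.1061, 0.102]
tool_rot: [0.0, 0.989, 0.145, 0.0]
contact_force: [0.4, 0.2, -2.6]
gripper_width: 0.178
grasp_force: 59.3
time: 27.85
tool_pos: [0.5764, -0.1061, 0.1009]
tool_rot: [0.0, 0.989, 0.145, 0.0]
contact_force: [-1.0, 0.3, 1.0]
gripper_width: 0.179
grasp_force: 59.6
```

```bash
J="python3 -m jog"
$J '[0,0,0.005,0,0,0, 0,0,0.005,0,0,0]'
$J '[0,0,0,0,0,0, 0,0,0,0,0,0, 0,0,0,0,0,0, 0,0,0,0,0,0]' 60
$J '[0,0,-0.2,0,0,0, 0,0,-0.6,0,0,0, 0,0,-1,0,0,0]' >/dev/null
$J '[-0.4,0,0,0,0,0, -0.9,0,0,0,0,0, -0.9,0,0,0,0,0, -0.9,0,0,0,0,0]'
python3 look.py s6
python3 - <<'E'
from m import *
f=np.load("w_s6.npy",allow_pickle=True).item();P=cloud(f);hsv=cv2.cvtColor(f["img"],cv2.COLOR_BGR2HSV)
n=np.hypot(P[...,0]-.576,P[...,1]+.106)<.1
m=n&(hsv[...,1]<60)&(hsv[...,2]>120)&(abs(P[...,2]-.093)<.012); q=P[m]
A=np.c_[q[:,:2]-[.576,-.106],np.ones(len(q))]; print("plate plane",np.linalg.lstsq(A,q[:,2],rcond=None)[0].round(4))
m=n&(hsv[...,0]<25)&(hsv[...,1]>100)&(P[...,2]>.12); print("bar",rectof(P,m),np.median(P[...,2][m]))
a=frame("scene")["img"]; cv2.imwrite("pics/fin.png",np.hstack([cv2.resize(f["img"],(400,300)),cv2.resize(a,(400,300))]))
E
```

```text
time: 28.1
tool_pos: [0.5764, -0.1061, 0.1009]
tool_rot: [0.0, 0.989, 0.145, 0.0]
contact_force: [-2.6, 1.0, 4.9]
gripper_width: 0.176
grasp_force: 60.3
time: 28.6
tool_pos: [0.5762, -0.1061, 0.0998]
tool_rot: [-0.0, 0.989, 0.145, -0.0]
contact_force: [0.7, 1.3, 0.5]
gripper_width: 0.707
grasp_force: 0.0
time: 29.48
tool_pos: [0.4908, -0.1321, 0.2015]
tool_rot: [0.001, 0.989, 0.145, 0.001]
contact_force: [0.7, -0.3, 0.1]
gripper_width: 0.702
grasp_force: 0.0
plate plane [-0.0022 -0.0036  0.0934]
bar (array([ 541.2, -134.9]), 136.7, 113.7, -9.9, 3765) 0.12945376008447862
```

View pics/fin.png

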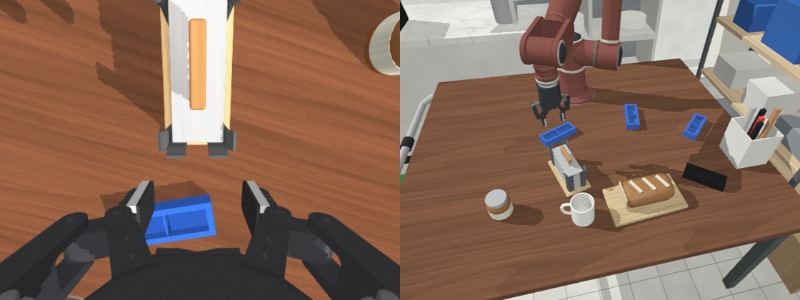

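The lid is flat (tilt about 0.2°, plate top at 93 mm) and square between the corners, with the bar at (198,64). The loaf, jar and mug haven't been moved. I'm handing the job in.

```bash
python3 -c "
from plant import manip
print(manip.job_done())"
```

```text
the job is handed in; nothing more can be done
None
```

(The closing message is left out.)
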